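# Clear the tool chest lid and hold it open

## Robot

A 6-joint arm with a two-finger parallel gripper is mounted at the origin on a cart in front of the work surface, level with it; the furniture and walls round the work are solid. World frame = base frame: x ahead of the robot, y to its left, z up, the work surface at z = 0. Lengths are in m, angles in rad, forces in N, time in s.
With the tool pointing down it reaches from about 0.3 to 1 m from the base axis. Payload 5.1 kg.
Tool frame: the origin (TCP) lies at the very end of the fingers, on their centre line; the grasp point (between the pads) lies bot.grip_point_offset behind it (bot.grip_point_offset is the distance from the TCP to the grasp point, in m); z points along the fingers, y is the direction in which the jaws open and shut (so a half turn about z gives the same grasp; the last joint's range is limited). The gripper opens to 95 mm and grips with 3 to 60 N. Pads are 20 mm wide; open, the fingers measure 119 mm over their backs; the gripper's body (75 mm by 180 mm) begins 59 mm behind the grasp point.
Start: joints at [-1.268, 0.124, 1.65, -0, 1.367, -0.083], TCP at [0.245, -0.602, 0.215] pointing down, gripper open.
Joint ranges: [-2.61, 2.61], [-1.02, 2.33], [0.03, 2.71], [-1.35, 4.49], [0.32, 2.68], [-2.91, 2.91]. Speed limits (rad/s): [2.57, 2.57, 3.14, 3.14, 3.14, 3.14].

## Interface

Orientations are given as a rotation vector (axis times angle).
In Python, from rig import bot, eyes, nets gives the robot as it stands.
- The arm moves only by the tool arm_command, never from a script. Its argument "targets" is text: rows parted by semicolons, each of 6 numbers parted by spaces: the shift along the tool's x, y, z in m, then the turn, a rotation vector about the tool's x, y, z in degrees. In form: dx dy dz ax ay az; .... A call has 1 to 12 rows; each row is the pose to reach, as a shift and turn from the pose measured when the call began, along the tool's axes at that moment; what a row does not reach only later rows make up. A row lasts 1/10 s, in which the tool goes at most 50 mm and 8.59 degrees, less where a joint would pass 70% of its speed; a pose out of reach is approached as far as the arm can. A call with a gripper value outside its range is refused whole. "jaw" is the finger opening in m, from 0 to 0.0951, set as the call begins (left out, the last holds). The fingers move at their own pace and stop on an object; "squeeze" is the grip in N (left out, the last holds). Time passes only in rows, so rows that repeat a pose let the fingers close. It gives the time, the measured TCP pose, the force and the opening at its end, in the units of the state.
- bot.get_state(): the state, without advancing time (a new reading comes with each control period).
- eyes.read_camera(name): name is "scene" or "top" or "wrist"; returns the picture (420x560x3 uint8, red, green, blue); there is no depth.
- eyes.camera_params(name): a dict with "K" (3x3 intrinsics, pixels), "extrinsics" (4x4, takes a point from camera to world coordinates). Camera axes: x right, y up, looking along -z (the intrinsics and any distortion apply to the point x, -y, -z); pixel columns grow to the right and rows downward; lengths in m; the calibration is good to about 2 mm. A picture is of the moment at which its call begins: read the wrist's pose just before it. camera_params takes no time and is no camera call; for the wrist camera it gives the pose at the moment of the call.
- bot.sign_off(): hands the job in, once; it reports no verdict.
Trained networks look in the newest picture that a camera, given by its name, has taken for a name from the list of things; names that differ only in an ending like _2 or _b are one class to them, and where a whole thing is asked for, a point or a joint stands for the part that bears it (a point fixed in the world has none). Each returns a list of dicts, best first, with "confidence" (0 to 1); they miss things now and then, are a little off and sometimes report something else, mostly with a low value. They report only what shows in the picture. A call takes as long as a camera call. They do not tell look-alikes from the thing itself.
- nets.spot_in(label, camera): "xy" ([column, row] in pixels, amid what is visible of it).
The state is a dict: "t": time; "qpos": joint angles; "qvel": joint speeds; "joint_efforts": joint torques, N m; "ee_pos": TCP position; "tool_rot": TCP orientation; "wrist_force": force on the tool from outside, world axes, zero at the start; "wrist_torque": the same for the moment, N m; "opening": finger opening in m.
Only numpy, scipy, OpenCV 4.12 (cv2) and the standard library are available. Lean on these libraries where they do the work, as an engineer would, in place of code of your own. Each camera call takes 0.05 s, during which the arm holds its last target.

## Task

The worn-out cork sanding block has been left lying on the lid of the small plywood tool chest: drop it into the open slatted scrap crate first, with the lid still down. Then lift the chest's lid by its steel bar and hold it open at about 60 degrees from closed, so that I can reach inside; it falls shut by itself, so finish while still holding it there, and leave the other things on the bench alone.

Things in the scene. Friction and masses are not known exactly. Their poses are not given: they have to be found in the camera images.
- block_center (a point): Centre (half-way up) of the loose worn sanding block: a plain brown cork box 110 x 65 x 32 mm, 0.06 to 0.13 kg. At the start it lies flat on the closed lid of the chest, its centre 118 mm above the bench, turned at any angle to the chest. x axis across its 65 mm width (grasp it across this), y along its 110 mm length, z up.
- block: The same sanding block; origin at the centre of its underside, its axes turned 28 degrees from the block's edges, so use block_center to grasp it.
- chest: Small plywood tool chest fixed to the bench, 150 (x) x 220 (y) mm, walls 90 mm high, dark steel corners, hinged lid with a steel bar. It stands left or right of the robot's middle line, the crate on the other side. Origin: centre of its underside; x points from its front (bar side, nearer the robot) to its hinge side, z up. Fixed things lie inside, below the rim.
- lid_bar (a point): Middle of the lid's handle: a round steel bar 12 mm thick along the chest's y axis, 90 mm of it straight between two legs that join it to the lid. Lid shut: its axis is 96 mm above the bench, with 39 mm free between the bar and the lid's front edge and nothing under it. It swings with the lid, up and away from the robot. The bar can turn between the fingers.
- lid_hinge (a point): Middle of the lid's hinge line, on the far upper edge of the chest, 90 mm above the bench, fixed to the chest (axes as the chest's; the hinge line runs along y). With the lid shut, the bar lies 203 mm toward the front and 6 mm above this point.
- lid (a joint): Angle of the lid, rad: 0 shut (level), growing as the front rises; 60 degrees is 1.047; stop at 1.45. The lid is a plywood board 158 (front to back) x 226 x 12 mm, 0.3 to 0.52 kg with its bar; free hinge, no spring: it falls shut from every angle when let go. Lifting it at the bar takes 1 to 3 N.
- crate: Open-topped slatted wooden scrap crate fixed to the bench, 200 x 200 mm outside, 182 x 182 mm inside, rim 130 mm high, inner floor 56 mm above the bench, empty (a thin post in each corner). Origin at the centre of its underside, z up.
- tape_measure: Bystander: yellow tape measure, 61 x 76 x 66 mm, standing on the bench between the chest and the crate. Origin under its middle.
- teal_jar: Bystander: clear jar with a teal lid, 60 mm across, 109 mm high, left of the work. Origin under its middle.
- small_pot: Bystander: small white pot, 37 mm across, 20 mm high, near the right front corner of the bench. Origin under its middle.
- glue_small0: Bystander: small glue bottle with a green cap, 52 mm across, 131 mm high, front left of the bench. Origin under its middle.
- glue_small1: Bystander: small glue bottle with an orange cap, 48 mm across, 131 mm high, front left of the bench. Origin under its middle.
Not all that is in view belongs to the job. Leave any black look-alike of the block alone.

How it is judged:
By the outcome, as a careful person would: the job done as asked, in the order asked, and still so for the second after the job is handed in, while the arm keeps its last pose, push and grip.
It also fails if it takes over 58 s, if anything falls off the work surface, if the arm or the gripper's body presses on something with over 40 N, if the wrist force passes 120 N, or if a joint passes its speed limit or range.

## Working session

There is one attempt and no reset: what is moved stays moved. The work goes in short steps, Python scripts to look and compute and a tool call to move; the robot and the scene stay as the last step left them, time stands still between calls to the robot, and variables do not carry over. Pictures are saved under pics/ and viewed, and the job is handed in when it is done.

Besides the shell and the picture viewer there is one more tool, called after ">>>" as name(argument=value, ...), one argument or row to a line, values as JSON. arm_command: Moves the arm, as the interface text tells. Its arguments: {"type":"object","properties":{"targets":{"type":"string"},"jaw":{"type":"number"},"squeeze":{"type":"number"}},"required":["targets"]}

```bash
mkdir -p pics; ls; python3 - <<'E'
from rig import bot, eyes, nets
import cv2
print(bot.get_state(), bot.grip_point_offset)
for c in ["scene","top","wrist"]:
    im=eyes.read_camera(c); cv2.imwrite(f"pics/{c}0.png",im[:,:,::-1])
    p=eyes.camera_params(c); print(c,p)
    if c!="wrist":
        for l in ["block_center","chest","lid_bar","lid_hinge","crate","tape_measure","teal_jar"]:
            print(l,[(r["xy"],r["confidence"]) for r in nets.spot_in(l,c)][:3])
E
```

```text
pics
{'t': 0.0, 'qpos': array([-1.26762067e+00,  1.24491816e-01,  1.65165604e+00, -1.76629693e-05,
        1.36749308e+00, -8.26146600e-02]), 'qvel': array([ 2.21633695e-03,  3.68520942e-04,  1.23629360e-03, -6.16176536e-05,
       -8.30789293e-04, -5.58996217e-04]), 'joint_efforts': array([-1.94385437e-03, -4.17602026e+01, -3.59935248e+01,  7.73074524e-02,
        4.91191330e-02, -1.66388472e-04]), 'ee_pos': array([ 0.24435858, -0.60163354,  0.21340627]), 'tool_rot': array([-3.08132930e+00, -6.01862559e-01,  3.80857407e-04]), 'wrist_force': array([-1.4189332 , -0.51218006, -0.69935138]), 'wrist_torque': array([-0.06092325,  0.02054942, -0.01670273]), 'opening': 0.09519458419256398} 0.0188
scene {'K': array([[404.22433567,   0.        , 280.3236249 ],
       [  0.        , 404.22433567, 212.07879692],
       [  0.        ,   0.        ,   1.        ]]), 'extrinsics': array([[ 0.50035084,  0.42152369, -0.75628488, -0.38117659],
       [-0.86558405,  0.26403671, -0.42549837, -0.36268909],
       [ 0.02032933,  0.8675266 ,  0.49697517,  0.67854655],
       [ 0.        ,  0.        ,  0.
[... 1014 characters left out ...]
 191.4], 0.74)]
lid_hinge [([406.9, 181.6], 0.98), ([407.7, 187.1], 0.59)]
crate [([271.2, 201.6], 0.61)]
tape_measure [([331.6, 231.8], 0.69)]
teal_jar [([188.7, 224.0], 0.71)]
wrist {'K': array([[371.90909883,   0.        , 279.13729511],
       [  0.        , 371.90909883, 208.2771787 ],
       [  0.        ,   0.        ,   1.        ]]), 'extrinsics': array([[ 3.76824191e-01,  8.88451524e-01,  2.62025606e-01,
         3.18741672e-01],
       [-9.26284689e-01,  3.61571178e-01,  1.06127087e-01,
        -5.70526332e-01],
       [-4.52135004e-04, -2.82701560e-01,  9.59207810e-01,
         3.84970369e-01],
       [ 0.00000000e+00,  0.00000000e+00,  0.00000000e+00,
         1.00000000e+00]])}
```

View pics/scene0.png

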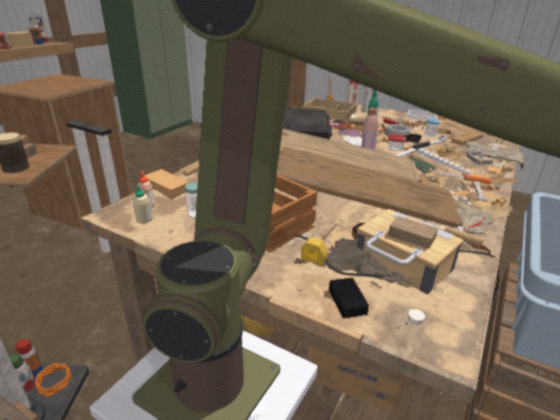

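View pics/top0.png

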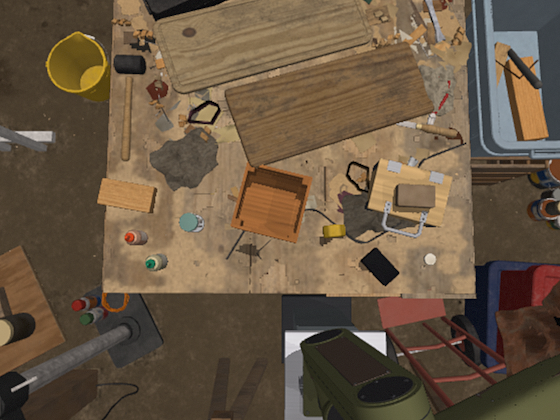

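View pics/wrist0.png

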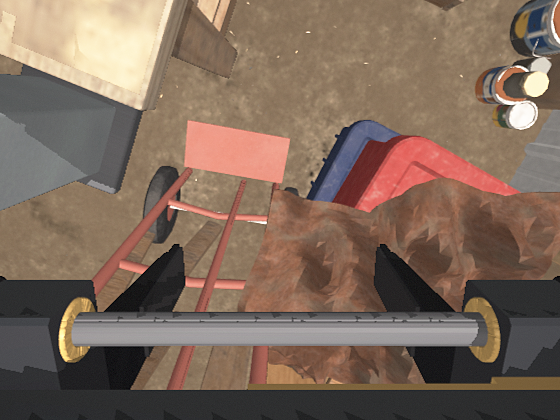

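The top view shows the chest (about 410,190) with the brown block on its lid (416,196) and the bar in front (405,228). The crate is at (272,203), the tape at (333,232) and the black look-alike at (380,267). I'll zoom in to pick corners.

```bash
python3 - <<'E'
import cv2
a=cv2.imread("pics/top0.png"); 
cv2.imwrite("pics/topz.png",cv2.resize(a[145:245,350:460],None,fx=6,fy=6,interpolation=cv2.INTER_CUBIC))
cv2.imwrite("pics/topc.png",cv2.resize(a[155:255,220:350],None,fx=6,fy=6,interpolation=cv2.INTER_CUBIC))
b=cv2.imread("pics/scene0.png"); 
cv2.imwrite("pics/scz.png",cv2.resize(b[200:300,345:475],None,fx=6,fy=6,interpolation=cv2.INTER_CUBIC))
E
```

```text
(no output)
```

View pics/topz.png

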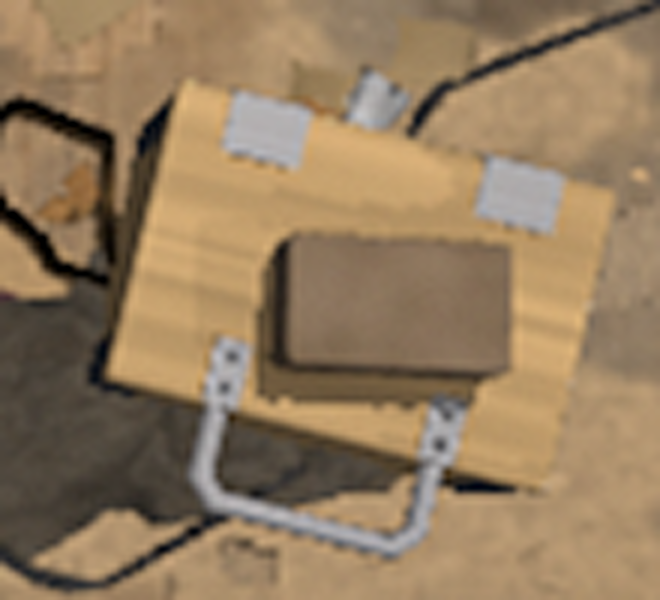

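View pics/topc.png

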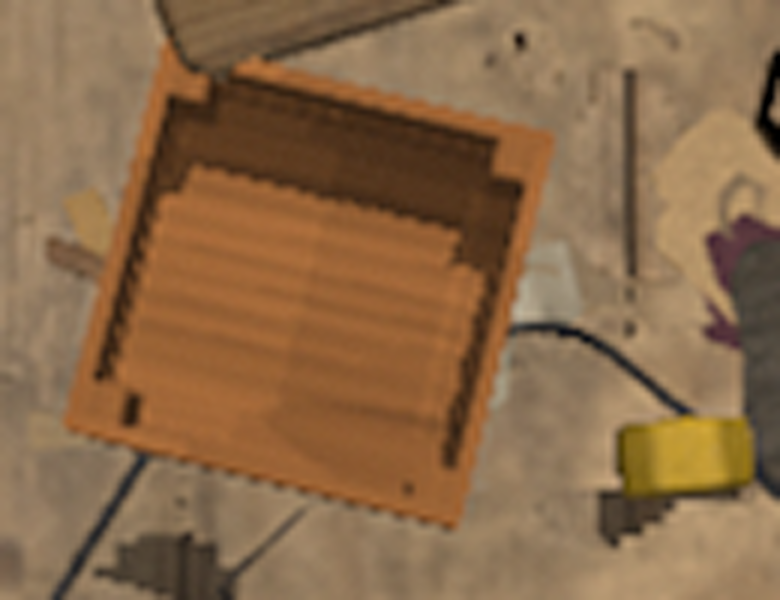

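View pics/scz.png

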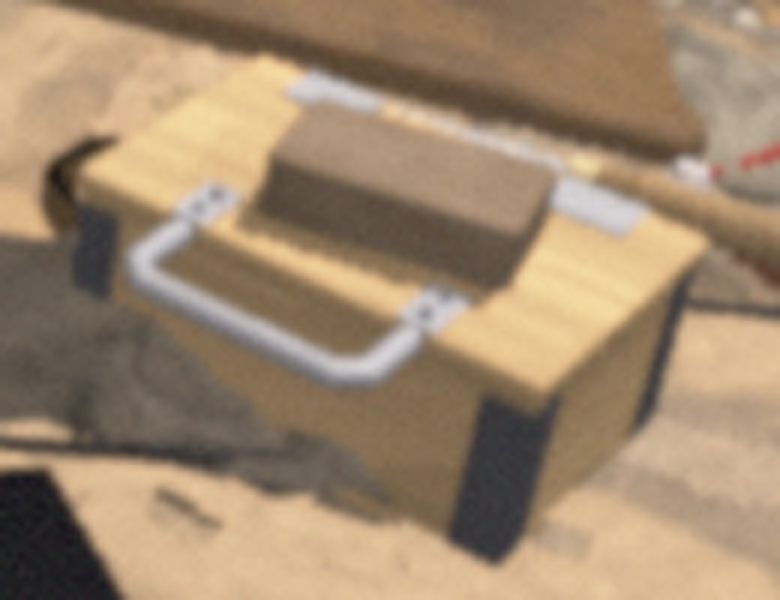

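```bash
cat > h.py <<'E'
import numpy as np
from scipy.spatial.transform import Rotation as R
from rig import bot,eyes,nets
def ray(p,uv):
    d=np.linalg.inv(p["K"])@[uv[0],uv[1],1]; d=d*[1,-1,-1]
    T=p["extrinsics"]; return T[:3,3],T[:3,:3]@d
def atz(p,uv,z):
    o,d=ray(p,uv); return o+d*(z-o[2])/d[2]
def tri(obs):
    A=np.zeros((3,3));b=np.zeros(3);rs=[ray(p,u) for p,u in obs]
    for o,d in rs:
        d=d/np.linalg.norm(d);M=np.eye(3)-np.outer(d,d);A+=M;b+=M@o
    x=np.linalg.solve(A,b)
    return x,[np.linalg.norm(np.cross(x-o,d/np.linalg.norm(d))) for o,d in rs]
def proj(p,X):
    T=p["extrinsics"];c=T[:3,:3].T@(np.asarray(X)-T[:3,3]);c=c*[1,-1,-1];q=p["K"]@c;return q[:2]/q[2]
E
python3 - <<'E'
from h import *
np.set_printoptions(precision=4,suppress=True)
T=eyes.camera_params("top");S=eyes.camera_params("scene")
z=lambda u,o:((u[0]+.5)/6-.5+o[0],(u[1]+.5)/6-.5+o[1])
tz=(350,145);sz=(345,200);tc=(220,155)
lt=[(187,80),(613,187),(545,492),(105,380)];ls=[(262,60),(708,240),(543,395),(82,178)]
bt=[(295,235),(511,245),(508,378),(290,365)];bs=[(322,100),(553,172),(510,240),(275,152)]
ht=[(205,490),(395,548)];hs=[(145,268),(345,372)]
for n,a,b in(("lid",lt,ls),("blk",bt,bs),("bar",ht,hs)):
    P=[]
    for i,j in zip(a,b):
        x,r=tri([(T,z(i,tz)),(S,z(j,sz))]);P.append(x);print(n,x,r[0])
    print("  mean",np.mean(P,0))
for n,a,h in(("lid",lt,.102),("blk",bt,.134),("bar",ht,.096)):
    P=np.array([atz(T,z(i,tz),h) for i in a]);print(n,P[:,:2].tolist(),P.mean(0))
    if len(a)==4:
        for k in range(4):
            d=P[(k+1)%4]-P[k];print("  edge",np.linalg.norm(d),np.degrees(np.arctan2(d[1],d[0])))
    else: d=P[1]-P[0];print(np.degrees(np.arctan2(d[1],d[0])))
P=np.array([atz(T,z(i,tc),.13) for i in [(552,135),(455,525),(70,425)]]);print(P,(P[0]+P[2])/2)
print("tape",atz(T,z((685,455),tc),.06))
E
```

```text
lid [ 0.6878 -0.1301  0.0973] 0.002273699528676693
lid [ 0.6339 -0.3449  0.0966] 0.0006515309485898443
lid [ 0.4802 -0.306   0.0961] 0.0005378714464810576
lid [ 0.5367 -0.0896  0.0954] 0.001048414730379463
  mean [ 0.5846 -0.2176  0.0964]
blk [ 0.6044 -0.1759  0.1298] 4.253366514508609e-05
blk [ 0.5991 -0.28    0.129 ] 0.001474180341671838
blk [ 0.5336 -0.2761  0.1295] 0.0016772153415626598
blk [ 0.5403 -0.1717  0.1341] 0.0009620509240995615
  mean [ 0.5694 -0.2259  0.1306]
bar [ 0.4816 -0.1385  0.0958] 0.0011364223044122558
bar [ 0.4528 -0.2324  0.0958] 0.0011964820263208988
  mean [ 0.4672 -0.1855  0.0958]
lid [[0.6876746336449338, -0.1311862123748012], [0.6331433171497421, -0.3433542417708937], [0.4800253963404389, -0.30427953681335684], [0.5356204850503306, -0.08731736617351579]] [ 0.5841 -0.2165  0.102 ]
  edge 0.2190637742223025 -104.4141423460465
  edge 0.15802509370502715 165.68403640116352
  edge 0.22397186737939262 75.62758498096414
  edge 0.15825593123754225 -16.093276622643245
blk [[0.6037414693005849, -0.17471484512758198], [0.598871919648671, -0.2796668754249344], [0.5337144922447262, -0.2761371841278788], [0.5399513346453911, -0.1707626952102839]] [ 0.5691 -0.2253  0.134 ]
  edge 0.1050649379067481 -92.65649640557827
  edge 0.06525296212857197 176.89921864933297
  edge 0.10555889880903013 86.61276321880388
  edge 0.06391244611416899 -3.545257369368844
bar [[0.48108890438706486, -0.13741032847845933], [0.4523358290723314, -0.23119530050749412]] [ 0.4667 -0.1843  0.096 ]
-107.04475933813006
[[0.6241 0.0801 0.13  ]
 [0.4329 0.128  0.13  ]
 [0.4811 0.3153 0.13  ]] [0.5526 0.1977 0.13  ]
tape [0.4699 0.0081 0.06  ]
```

```bash
cat >> h.py <<'E'
def delta(pos,jawdeg):
    s=bot.get_state();R0=R.from_rotvec(s["tool_rot"]);p0=s["ee_pos"]
    out=[]
    for k in (0,180):
        a=np.radians(jawdeg+k);y=np.array([np.cos(a),np.sin(a),0]);zz=np.array([0,0,-1.]);x=np.cross(y,zz)
        Rt=R.from_matrix(np.c_[x,y,zz]);out.append((R0.inv()*Rt).as_rotvec(degrees=True))
    r=min(out,key=np.linalg.norm)
    d=R0.inv().apply(np.array(pos)-p0)
    y=R0.as_matrix()[:,1];print("now",p0.round(4),"jaw",np.degrees(np.arctan2(y[1],y[0])).round(2),"z",R0.as_matrix()[:,2].round(4),"q",s["qpos"].round(2))
    print("shift",(d).round(4),"turn",r.round(2))
E
python3 -c "
from h import *
delta((.569,-.2255,.22),-3.3); delta((.569,-.2255,.108),-3.3)"
```

```text
now [ 0.2446 -0.6022  0.2147] jaw -67.9 z [ 0. -0. -1.] q [-1.27  0.12  1.65  0.    1.37 -0.08]
shift [ 0.4424 -0.227  -0.0053] turn [  0.   -0.  -64.6]
now [ 0.2446 -0.6022  0.2147] jaw -67.9 z [ 0. -0. -1.] q [-1.27  0.12  1.65  0.    1.37 -0.08]
shift [ 0.4424 -0.227   0.1067] turn [  0.   -0.  -64.6]
```

>>> arm_command(
  targets="0.442 -0.227 -0.005 0 0 -64.6;0.442 -0.227 -0.005 0 0 -64.6;0.442 -0.227 -0.005 0 0 -64.6;0.442 -0.227 -0.005 0 0 -64.6;0.442 -0.227 -0.005 0 0 -64.6;0.442 -0.227 -0.005 0 0 -64.6;0.442 -0.227 -0.005 0 0 -64.6;0.442 -0.227 -0.005 0 0 -64.6;0.442 -0.227 -0.005 0 0 -64.6;0.442 -0.227 -0.005 0 0 -64.6;0.442 -0.227 -0.005 0 0 -64.6;0.442 -0.227 -0.005 0 0 -64.6",
  jaw=0.095,
)

```text
t: 2.05
ee_pos: [0.5691, -0.2248, 0.2196]
tool_rot: [-2.282, -2.159, 0.001]
wrist_force: [-0.5, 0.1, -0.7]
opening: 0.0949
```

```bash
python3 - <<'E'
from h import *
import cv2
delta((.569,-.2255,.108),-3.3)
p=eyes.camera_params("wrist")
im=eyes.read_camera("wrist"); cv2.imwrite("pics/w1.png",im[:,:,::-1])
print(p["extrinsics"].round(4).tolist()); 
for X in [(0.569,-.2255,.134),(.467,-.185,.096),(.604,-.175,.134)]: print(proj(p,X))
print(bot.get_state()["t"])
E
```

```text
now [ 0.5691 -0.2248  0.2196] jaw -3.16 z [-4.e-04 -3.e-04 -1.e+00] q [-0.46  0.04  1.73 -0.    1.37 -0.41]
shift [-0.0007  0.      0.1116] turn [-0.02  0.02  0.14]
[[0.9985, 0.052, 0.0164, 0.5738], [-0.0545, 0.9579, 0.2819, -0.1433], [-0.0011, -0.2824, 0.9593, 0.3898], [0.0, 0.0, 0.0, 1.0]]
[279.12339451 217.56128633]
[148.15526574 161.04578686]
[326.28846991 144.56371009]
2.1
```

View pics/w1.png

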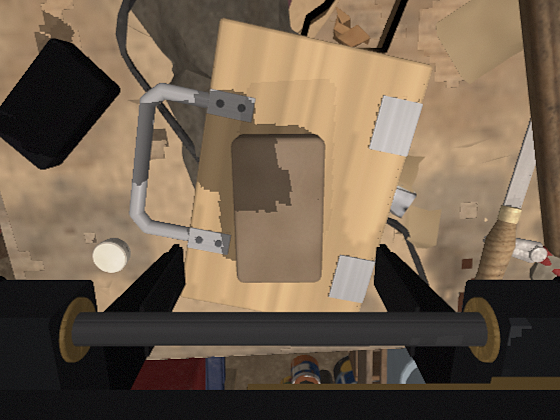

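The wrist view shows the block at columns 233–324 and rows 138–283, centred on column 279 between the fingers and aligned with them. The bar's middle is at about (143,160).

>>> arm_command(
  targets="0.002 0 0.04 0 0 0;0.002 0 0.08 0 0 0;0.002 0 0.1 0 0 0;0.002 0 0.111 0 0 0;0.002 0 0.111 0 0 0;0.002 0 0.111 0 0 0",
)

```text
t: 2.7
ee_pos: [0.569, -0.2248, 0.11]
tool_rot: [2.284, 2.155, 0.0]
wrist_force: [-0.2, -0.1, 0.3]
opening: 0.0951
```

>>> arm_command(
  targets="0 0 0 0 0 0;0 0 0 0 0 0;0 0 0 0 0 0;0 0 0 0 0 0;0 0 0 0 0 0;0 0 0 0 0 0",
  jaw=0.04,
  squeeze=20,
)

```text
t: 3.3
ee_pos: [0.5691, -0.2248, 0.1104]
tool_rot: [2.283, 2.155, 0.0]
wrist_force: [-0.9, 0.4, 2.1]
opening: 0.065
```

>>> arm_command(
  targets="0 0 -0.04 0 0 0;0 0 -0.08 0 0 0;0 0 -0.12 0 0 0;0 0 -0.12 0 0 0;0 0 -0.12 0 0 0",
)

```text
t: 3.8
ee_pos: [0.5693, -0.2248, 0.2313]
tool_rot: [2.282, 2.153, 0.001]
wrist_force: [0.0, -0.0, -1.6]
opening: 0.0646
```

```bash
python3 - <<'E'
from h import *
delta((.553,.198,.23),-14); print(bot.get_state()["opening"],bot.get_state()["wrist_force"])
E
```

```text
now [ 0.5693 -0.2248  0.2313] jaw -3.32 z [ 0.0034 -0.0024 -1.    ] q [-0.46  0.03  1.72 -0.    1.39 -0.41]
shift [ 4.212e-01 -4.080e-02  2.000e-04] turn [ 0.21  0.11 10.68]
0.06462125868198682 [ 0.02990398 -0.04485309 -1.56966897]
```

>>> arm_command(
  targets="0.04 -0.004 0 0 0 2;0.08 -0.008 0 0 0 4;0.12 -0.012 0 0 0 6;0.16 -0.016 0 0 0 8;0.2 -0.02 0 0 0 10;0.24 -0.024 0 0 0 10.7;0.28 -0.028 0 0 0 10.7;0.32 -0.032 0 0 0 10.7;0.36 -0.036 0 0 0 10.7;0.4 -0.039 0 0 0 10.7;0.421 -0.041 0 0 0 10.7;0.421 -0.041 0 0 0 10.7",
)

```text
t: 5.0
ee_pos: [0.5509, 0.2001, 0.2269]
tool_rot: [2.471, 1.938, -0.005]
wrist_force: [0.4, -0.6, -1.4]
opening: 0.0648
```

```bash
python3 - <<'E'
from h import *
import cv2
delta((.553,.198,.085),-14); print(bot.get_state()["opening"],bot.get_state()["wrist_force"])
im=eyes.read_camera("top"); cv2.imwrite("pics/t2.png",im[:,:,::-1])
im=eyes.read_camera("wrist"); cv2.imwrite("pics/w2.png",im[:,:,::-1])
E
```

```text
now [0.5509 0.2001 0.2269] jaw -13.8 z [-0.0018 -0.0031 -1.    ] q [ 0.26 -0.02  1.78 -0.    1.39  0.5 ]
shift [-0.001   0.0026  0.1419] turn [-0.06  0.2   0.2 ]
0.06484135644517362 [ 0.41409318 -0.55009801 -1.44642101]
```

View pics/w2.png

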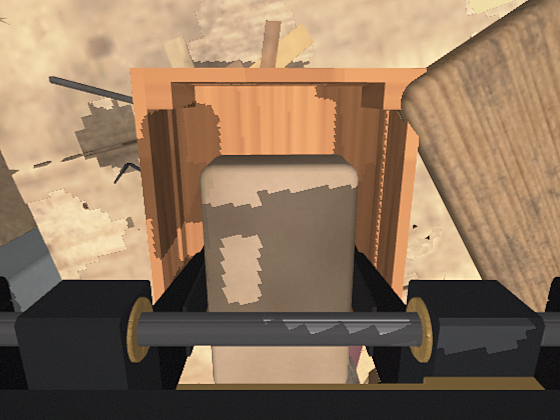

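View pics/t2.png

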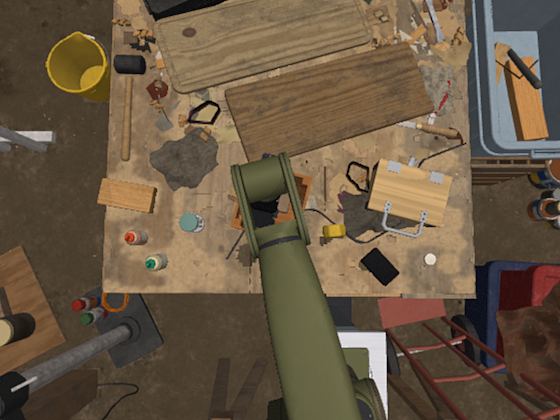

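```bash
python3 - <<'E'
from h import *
T=eyes.camera_params("top");W=eyes.camera_params("wrist")
print(tri([(T,(252,166.5)),(W,(404,92))]))
print(tri([(T,(248,155)),(W,(428,66))]))
print(proj(T,(.553,.198,.2)))
E
```

```text
(array([0.66036267, 0.25838818, 0.11080076]), [np.float64(0.001035507661821535), np.float64(0.0010355076618216315)])
(array([0.70798767, 0.27388742, 0.04437988]), [np.float64(0.0029822452295556524), np.float64(0.002982245229555644)])
[270.64171264 198.16186322]
```

The block sits centred over the crate. The plank corner is at (0.66, 0.26, ~0.11), so the body clears it with the TCP at 0.10.

>>> arm_command(
  targets="-0.001 0.003 0.04 0 0 0;-0.001 0.003 0.08 0 0 0;-0.001 0.003 0.11 0 0 0;-0.001 0.003 0.127 0 0 0;-0.001 0.003 0.127 0 0 0;-0.001 0.003 0.127 0 0 0",
)

```text
t: 5.7
ee_pos: [0.5549, 0.195, 0.1015]
tool_rot: [2.473, 1.932, -0.003]
wrist_force: [-0.0, 0.6, 0.1]
opening: 0.0647
```

>>> arm_command(
  targets="0 0 0 0 0 0;0 0 0 0 0 0;0 0 0 0 0 0;0 0 0 0 0 0;0 0 0 0 0 0",
  jaw=0.095,
)

```text
t: 6.2
ee_pos: [0.5551, 0.1951, 0.1019]
tool_rot: [2.473, 1.932, -0.002]
wrist_force: [0.5, -0.2, -0.5]
opening: 0.0938
```

>>> arm_command(
  targets="0 0 -0.04 0 0 0;0 0 -0.08 0 0 0;0 0 -0.12 0 0 0;0 0 -0.14 0 0 0;0 0 -0.14 0 0 0",
)

```text
t: 6.7
ee_pos: [0.557, 0.1963, 0.2468]
tool_rot: [2.47, 1.93, 0.01]
wrist_force: [-0.1, 0.1, -0.1]
opening: 0.0946
```

```bash
python3 - <<'E'
from h import *
import cv2
im=eyes.read_camera("wrist"); cv2.imwrite("pics/w3.png",im[:,:,::-1])
delta((.52,-.09,.23),-15.3)
E
```

```text
now [0.5557 0.1959 0.2436] jaw -13.99 z [ 0.0044 -0.0027 -1.    ] q [ 0.25 -0.03  1.76 -0.    1.41  0.49]
shift [-0.286   0.0344  0.0143] turn [0.29 0.09 1.31]
```

View pics/w3.png

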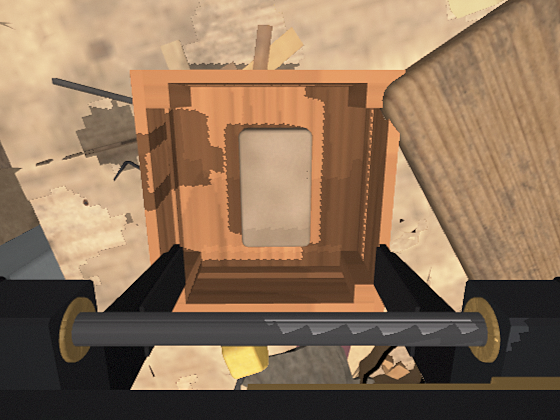

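The block lies flat in the crate at (276,187). Next I'll move above the bar.

```bash
python3 - <<'E'
from h import *
delta((.465,-.185,.225),-15.3)
E
```

```text
now [0.5557 0.1959 0.2436] jaw -13.99 z [ 0.0044 -0.0027 -1.    ] q [ 0.25 -0.03  1.76 -0.    1.41  0.49]
shift [-0.3915  0.004   0.0193] turn [0.29 0.09 1.31]
```

>>> arm_command(
  targets="-0.04 0 0.002 0.3 0 1.3;-0.08 0.001 0.004 0.3 0 1.3;-0.12 0.001 0.006 0.3 0 1.3;-0.16 0.002 0.008 0.3 0 1.3;-0.2 0.002 0.01 0.3 0 1.3;-0.24 0.003 0.012 0.3 0 1.3;-0.28 0.003 0.014 0.3 0 1.3;-0.32 0.003 0.016 0.3 0 1.3;-0.36 0.004 0.018 0.3 0 1.3;-0.39 0.004 0.019 0.3 0 1.3;-0.3915 0.004 0.019 0.3 0 1.3;-0.3915 0.004 0.019 0.3 0 1.3",
  jaw=0.04,
)

```text
t: 7.95
ee_pos: [0.464, -0.1848, 0.2229]
tool_rot: [-2.496, -1.902, 0.004]
wrist_force: [-0.4, 0.5, 0.7]
opening: 0.04
```

```bash
python3 - <<'E'
from h import *
import cv2
delta((.467,-.185,.077),-15.3)
p=eyes.camera_params("wrist")
im=eyes.read_camera("wrist"); cv2.imwrite("pics/w4.png",im[:,:,::-1])
print(p["extrinsics"].tolist()); 
for X in [(.467,-.185,.096),(.481,-.138,.096),(.4525,-.2315,.096)]: print(proj(p,X))
E
```

```text
now [ 0.464  -0.1848  0.2229] jaw -15.38 z [-3.9e-03  8.0e-04 -1.0e+00] q [-0.49 -0.22  1.97 -0.    1.4  -0.22]
shift [0.0007 0.0035 0.1459] turn [-0.23  0.01 -0.08]
[[0.9643033537136667, 0.2527193447010102, 0.07906943044226881, 0.4860466333633244], [-0.2647588909429456, 0.9254287984821202, 0.2710798196225583, -0.10635054984288007], [-0.0046660136341734075, -0.28233751389751455, 0.9593037874223861, 0.39317768711367596], [0.0, 0.0, 0.0, 1.0]]
[283.77911628 200.65988319]
[285.33399128 140.81688485]
[281.64851093 254.97701965]
```

View pics/w4.png

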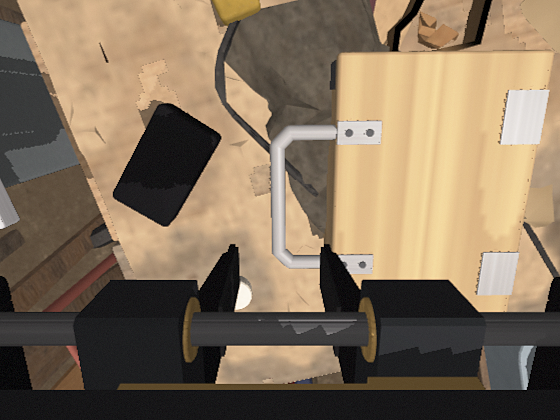

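The wrist view shows the bar vertical at column 279, rows 131–262. That is centred between the fingertips (columns 233 and 325), and the lid edge is at column 330.

>>> arm_command(
  targets="0.001 0.001 0.04 -0.2 0 0;0.001 0.001 0.08 -0.2 0 0;0.001 0.001 0.11 -0.2 0 0;0.001 0.001 0.135 -0.2 0 0;0.001 0.001 0.146 -0.2 0 0;0.001 0.001 0.146 -0.2 0 0;0.001 0.001 0.146 -0.2 0 0",
)

```text
t: 8.7
ee_pos: [0.466, -0.1832, 0.0784]
tool_rot: [2.495, 1.906, 0.001]
wrist_force: [-0.2, 0.2, 0.9]
opening: 0.0403
```

>>> arm_command(
  targets="0 0 0 0 0 0;0 0 0 0 0 0;0 0 0 0 0 0;0 0 0 0 0 0;0 0 0 0 0 0",
  jaw=0.0,
  squeeze=20,
)

```text
t: 9.2
ee_pos: [0.4627, -0.1825, 0.0787]
tool_rot: [-2.491, -1.904, 0.008]
wrist_force: [-13.1, 2.9, 12.3]
opening: 0.0115
```

```bash
python3 - <<'E'
from h import *
delta((.467,-.185,.077),-15.3); s=bot.get_state();print(s["opening"],s["wrist_force"],s["t"])
R0=R.from_rotvec(s["tool_rot"])
# arc
g=s["ee_pos"]-R0.as_matrix()[:,2]*bot.grip_point_offset
print("grasp",g)
for th in (5,10,15,20,25,30,35,40,45,50,55,60):
    a=np.radians(th); a0=np.arctan2(6,203); r=np.hypot(6,203)
    dx=203-r*np.cos(a+a0); dz=r*np.sin(a+a0)-6
    print(th,round(dx,1),round(dz,1))
E
```

```text
now [ 0.4627 -0.1825  0.0787] jaw -15.21 z [-0.0079  0.0015 -1.    ] q [-0.48 -0.08  2.1  -0.    1.13 -0.22]
shift [-0.0013  0.0048  0.0016] turn [-0.46  0.04  0.09]
0.01150635901290866 [-13.09753255   2.91944569  12.28068341] 9.2
grasp [ 0.46285106 -0.18253081  0.09746779]
5 1.3 17.7
10 4.1 35.2
15 8.5 52.3
20 14.3 69.1
25 21.6 85.2
30 30.2 100.7
35 40.2 115.4
40 51.3 129.1
45 63.7 141.8
50 77.1 153.4
55 91.5 163.7
60 106.7 172.8
```

The bar is gripped (opening 11.5 mm). Next I'll lift it along the arc to about 30°, in 2.5° rows.

>>> arm_command(
  targets="0 0.0005 -0.009 0 0 0;0 0.0013 -0.0177 0 0 0;0 0.0025 -0.0265 0 0 0;0 0.0041 -0.0352 0 0 0;0 0.0061 -0.0438 0 0 0;0 0.0085 -0.0523 0 0 0;0 0.0112 -0.0608 0 0 0;0 0.0143 -0.0691 0 0 0;0 0.0178 -0.0773 0 0 0;0 0.0216 -0.0852 0 0 0;0 0.0257 -0.093 0 0 0;0 0.0302 -0.1007 0 0 0",
)

```text
t: 10.4
ee_pos: [0.4905, -0.1899, 0.1798]
tool_rot: [-2.486, -1.901, 0.015]
wrist_force: [-12.1, 2.3, 5.4]
opening: 0.0115
```

```bash
cat > a.py <<'E'
from h import *
import cv2,sys
s=bot.get_state();print(s["opening"],s["wrist_force"].round(1),s["t"])
R0=R.from_rotvec(s["tool_rot"]);M=R0.as_matrix()
g=s["ee_pos"]-M[:,2]*bot.grip_point_offset
c=np.array([.4627,-.1825,.096]);a=np.radians(-15.2);ux=np.array([np.cos(a),np.sin(a),0])
H=c+.203*ux-[0,0,.006]
d=g-H;h=-d@ux
print("grasp",g,"r",np.hypot(h,d[2]),"angle",np.degrees(np.arctan2(d[2],h))-1.69,"H",H, "tool z",M[:,2].round(4))
for th in map(float,sys.argv[2:]):
    b=np.radians(th+1.69);X=H-ux*.2031*np.cos(b)+[0,0,.2031*np.sin(b)]
    print(th,R0.inv().apply(X-g).round(4))
for n in ("scene","top"):
    im=eyes.read_camera(n);cv2.imwrite(f"pics/{n}_{sys.argv[1]}.png",im[:,:,::-1])
E
python3 a.py l1 32.5 35 37.5 40 42.5 45 47.5 50 52.5 55 57.5 60
```

```text
0.011478940264503771 [-12.1   2.3   5.4] 10.4
grasp [ 0.49080971 -0.18993327  0.19862434] r 0.20505868294517313 angle 30.296755114161932 H [ 0.65859835 -0.2357244   0.09      ] tool z [-0.0145  0.0036 -0.9999]
32.5 [-0.0002  0.0058 -0.0056]
35.0 [-0.0002  0.0109 -0.0129]
37.5 [-0.0002  0.0162 -0.02  ]
40.0 [-0.0002  0.0219 -0.0268]
42.5 [-0.0002  0.0278 -0.0334]
45.0 [-0.0002  0.034  -0.0397]
47.5 [-0.0002  0.0405 -0.0457]
50.0 [-0.0002  0.0473 -0.0515]
52.5 [-0.0002  0.0542 -0.0569]
55.0 [-0.0002  0.0615 -0.062 ]
57.5 [-0.0002  0.0689 -0.0669]
60.0 [-0.0002  0.0765 -0.0713]
```

View pics/scene_l1.png

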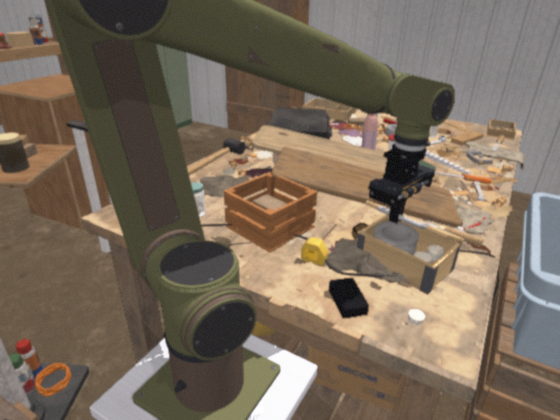

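The scene view shows the lid at about 30°, nearly edge-on, with the chest interior visible. The block is in the crate at (270,200), and the bystanders are untouched.

>>> arm_command(
  targets="0 0.005 -0.006 0 0 0;0 0.0098 -0.0133 0 0 0;0 0.015 -0.0205 0 0 0;0 0.0207 -0.0273 0 0 0;0 0.0266 -0.034 0 0 0;0 0.0328 -0.0403 0 0 0;0 0.0394 -0.0464 0 0 0;0 0.0462 -0.0522 0 0 0;0 0.0532 -0.0577 0 0 0;0 0.0605 -0.0628 0 0 0;0 0.068 -0.0677 0 0 0;0 0.0755 -0.0722 0 0 0",
)

```text
t: 11.7
ee_pos: [0.5661, -0.2099, 0.2549]
tool_rot: [-2.488, -1.903, 0.01]
wrist_force: [-1.9, 1.7, 4.1]
opening: 0.0113
```

```bash
python3 a.py l2 59 60 61; python3 - <<'E'
import cv2
for n,(r,c) in {"scene":(120,320),"top":(130,330)}.items():
    a=cv2.imread(f"pics/{n}_l2.png")[r:r+180 if n=="scene" else r+120,c:c+160]
    cv2.imwrite(f"pics/{n}_l2z.png",cv2.resize(a,None,fx=3.3,fy=3.3,interpolation=cv2.INTER_CUBIC))
E
```

```text
0.011309806147716608 [-1.9  1.7  4.1] 11.7
grasp [ 0.56629481 -0.20995218  0.27366892] r 0.20716653663407847 angle 60.756114740007305 H [ 0.65859835 -0.2357244   0.09      ] tool z [-0.0105  0.0031 -0.9999]
59.0 [-0.0007 -0.0035  0.0066]
60.0 [-0.0007 -0.0004  0.0049]
61.0 [-0.0007  0.0027  0.0032]
```

View pics/scene_l2z.png

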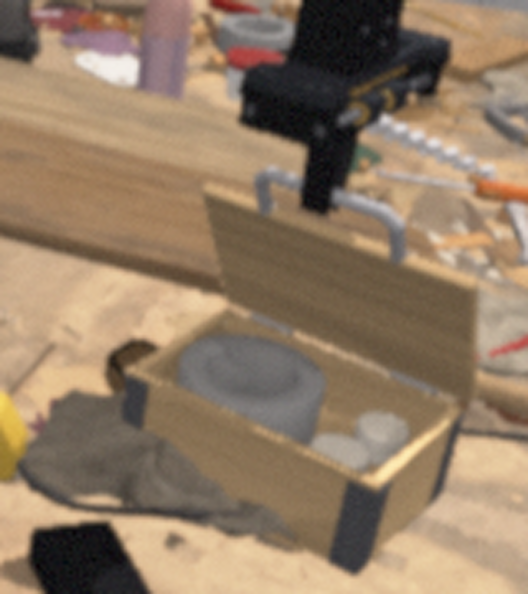

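View pics/top_l2.png

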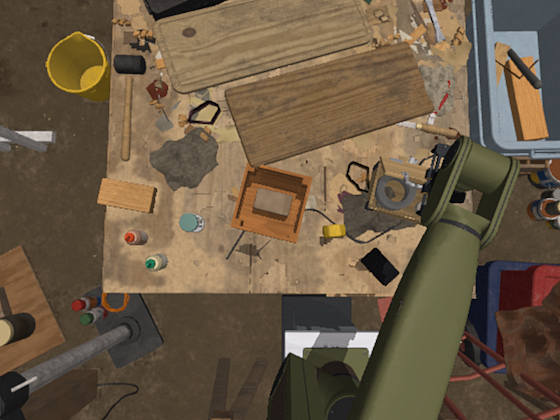

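```bash
python3 - <<'E'
from h import *
S=eyes.camera_params("scene");a=np.radians(-15.2);ux=np.array([np.cos(a),np.sin(a),0]);uy=np.array([-ux[1],ux[0],0])
for H in (np.array([.6586,-.2357,.09]),np.array([.662,-.238,.09])):
  print("rear rim corners", *(proj(S,H+s*.113*uy).round(1) for s in(1,-1)))
  for th in (55,57.5,60,62.5,65):
    t=np.radians(th);e=-ux*np.cos(t)+np.array([0,0,np.sin(t)])
    print(th,*[proj(S,H+.158*e+s*.113*uy).round(1) for s in (1,-1)],"bar",*[proj(S,H+.203*e+(ux*np.sin(t)+[0,0,np.cos(t)])*.006+s*.045*uy).round(1) for s in(1,-1)])
E
```

```text
rear rim corners [387.6 211.2] [461.9 242.5]
55 [376.4 180.6] [458.6 211.4] bar [397.1 177. ] [430.8 189. ]
57.5 [377.8 178.7] [460.1 209.1] bar [399.  174.5] [432.7 186.2]
60 [379.3 176.8] [461.5 207. ] bar [400.9 172. ] [434.6 183.6]
62.5 [380.7 175.1] [463.  204.9] bar [402.9 169.7] [436.6 181.1]
65 [382.1 173.4] [464.4 202.9] bar [404.8 167.5] [438.5 178.7]
rear rim corners [388.7 211. ] [463.  242.1]
55 [377.7 180.3] [459.9 211. ] bar [398.4 176.8] [432.1 188.7]
57.5 [379.1 178.4] [461.3 208.8] bar [400.3 174.2] [434.  185.9]
60 [380.5 176.6] [462.8 206.6] bar [402.2 171.7] [435.9 183.3]
62.5 [381.9 174.8] [464.3 204.5] bar [404.1 169.4] [437.8 180.8]
65 [383.3 173.2] [465.7 202.5] bar [406.1 167.2] [439.8 178.4]
```

```bash
python3 - <<'E'
import cv2
a=cv2.imread("pics/scene_l2.png")[160:260,370:480]
cv2.imwrite("pics/zz.png",cv2.resize(a,None,fx=6,fy=6,interpolation=cv2.INTER_CUBIC))
E
```

```text
(no output)
```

View pics/zz.png

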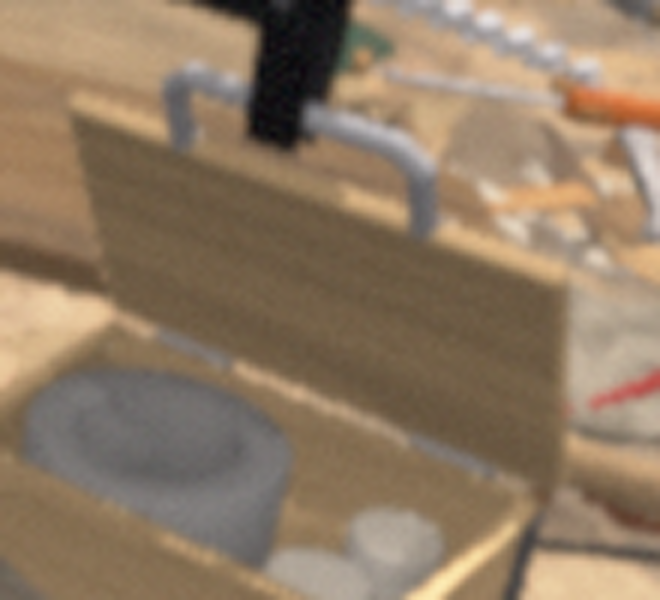

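The picture-derived angle is about 60° (rows suggest 58, columns 62), and the arm kinematics give 60.7°. I'll let it settle and check again.

>>> arm_command(
  targets="0 0 0 0 0 0;0 0 0 0 0 0;0 0 0 0 0 0;0 0 0 0 0 0;0 0 0 0 0 0;0 0 0 0 0 0",
  squeeze=25,
)

```text
t: 12.4
ee_pos: [0.5668, -0.2101, 0.2551]
tool_rot: [-2.489, -1.904, 0.009]
wrist_force: [-0.9, 0.1, 2.1]
opening: 0.0113
```

```bash
python3 a.py l3 60; python3 - <<'E'
from h import *
print(bot.get_state()["qvel"].round(3))
import cv2
print(cv2.absdiff(cv2.imread("pics/scene_l3.png")[160:260,370:480],cv2.imread("pics/scene_l2.png")[160:260,370:480]).mean())
E
```

```text
0.011296197357773185 [-0.9  0.1  2.1] 12.4
grasp [ 0.56696987 -0.21012419  0.27391309] r 0.20706209451145824 angle 60.95824823355807 H [ 0.65859835 -0.2357244   0.09      ] tool z [-0.009   0.0028 -1.    ]
60.0 [-0.0007 -0.0011  0.0051]
[ 0.    -0.002 -0.    -0.001 -0.     0.002]
2.17
```

View pics/scene_l3.png

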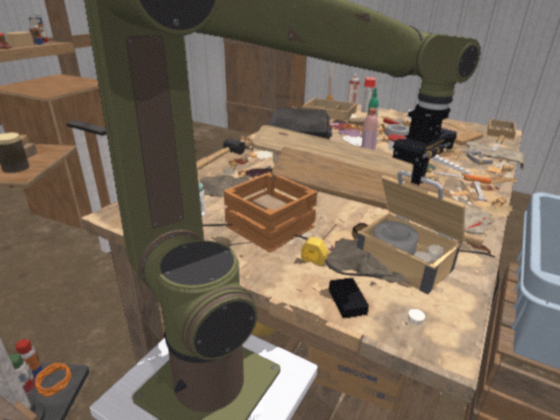

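The view is steady: the lid is held open at about 60°, the block is in the crate at (270,200), and the bystanders are in place. I'll hand the job in.

```bash
python3 -c "
from rig import bot
print(bot.sign_off())"
```

```text
the job is handed in; nothing more can be done
None
```

The sanding block is in the scrap crate, and the gripper is holding the chest lid open by its bar at about 60°. I dropped the block in first with the lid still down, and handed the job in at about 12.5 s of the 58 s allowed.

- **Block:** the wrist camera showed it lying flat inside the crate after the release.
- **Lid angle:** the arm's position gives about 61°. In the scene camera, the lid corners suggest 58° by rows and 62° by columns.
- **Disagreement:** the measured distance from bar to hinge came out 207 mm instead of 203 mm. That could be the bar sitting a little low in the fingers, a small error in my hinge estimate, or both.
- **Hold:** the grip is 25 N with an opening of 11.3 mm. The arm is still, and the force on the wrist is about 2 N. The highest wrist force I read was about 18 N, when the fingers closed on the bar.
- **Other things on the bench:** the tape measure, small pot and black look-alike look untouched in the last picture. The jar and glue bottles, partly hidden there, looked untouched in the top view just before.

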